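# Lay out the soldering bench

## Task

Lay out the soldering bench for the next board: put the parts case on the middle of the square cork pad, squared up with its edges, and stand the spool on the middle of its lid; stand the glass jar on the middle of the round pad, and the slim white bottle midway between the two pads, in line with them. Put the small steel dish to the left of the board holder (as seen from the robot), straight out from the middle of its left end, leaving a gap of about 30 mm. Everything ends upright and let go; leave the wash bottle and the screwdriver where they are.

Things in the scene. Friction and masses are not known exactly. Their poses are not given: they have to be found in the camera images.
- parts_case: Closed parts case, loose: a rectangular box, grey with a flat white lid and a small black catch, 50 mm (its x) by 70 mm (its y), 26 mm tall, 60 to 130 g. Origin: centre of its underside; z up. All five loose things start upright on the table (z = 0) in a row across the front, in any order, 30 mm or more apart; the case's x axis is within 0.5 rad of the robot's.
- solder_spool: Small spool, loose, standing upright on a flange: two black flanges 46 mm in diameter and 5 mm thick, wound metal wire 42 mm in diameter between them, 44 mm tall. 140 to 280 g. Origin: centre of its underside, z up along its axis.
- glass_jar: Round glass jar with a steel screw lid, loose, 52 mm in diameter, 60 mm tall. 110 to 230 g. Origin: centre of its underside, z up.
- flux_bottle: Slim white bottle with a conical nozzle, loose: straight body 30 mm in diameter up to 52 mm high, black collar, nozzle tip at 84 mm. 35 to 70 g. Origin: centre of its underside, z up.
- steel_dish: Small open steel dish (a low round cup), loose: 46 mm across its rim, tapering to 37 mm at the foot, 28 mm tall, wall 3 mm. 55 to 115 g. Origin: centre of its underside, z up; the rim is at z = 28 mm.
- round_pad: Round cork pad, fixed, 82 mm across, 3 mm thick, on a fixed black rubber strip (110 x 310 x 3 mm), so its top is 6 mm above the table. The square pad is on the same strip, 220 mm away centre to centre, to its left or right; between them the strip's surface is 3 mm above the table. Origin: centre of its underside; its y axis runs along the strip, in line with the other pad; z up.
- square_pad: Square cork pad, fixed, 84 by 84 mm, 3 mm thick, lying on the same rubber strip: its top is 6 mm above the table. Origin: centre of its underside; its x and y axes are parallel to its edges, y along the strip; z up.
- board_holder: Circuit-board holder, fixed: dark steel base 70 mm (its x) by 90 mm (its y), two posts and a green board between them, 55 mm tall in all; thumbscrews stand out 2 mm past the ends. Origin: centre of its underside. Its y axis points out of its left end as seen from the robot; that end is at y = +45 mm in its frame. It is turned up to 0.2 rad.
- wash_bottle: Bystander, to be left alone: loose white bottle with a black cap, 64 mm in diameter, 150 mm tall, standing to the left of the strip. Origin: centre of its underside.
- screwdriver: Bystander, to be left alone: loose screwdriver, 160 mm long, lying beyond the strip, roughly along the robot's y. Origin: near its middle, on the underside.
There are look-alikes about, which are no part of the job. What is shaped like the square_pad but green or purple is not meant.

How it is judged:
At the end, for the whole second after the job is handed in: Case on square pad, jar on round pad, spool on case: centres within 12 mm, case within 0.2 rad of square. Bottle on strip, within 15 mm of the pads' line and under 122 mm from each pad. Dish 83 to 113 mm out along holder y, within 15 mm sideways. All upright (0.1 rad), at rest, released (horizontal distance between parts_case and square_pad below 0.012 m and height (world z) of parts_case between 0.003 and 0.01 m and (angle between the x axis of parts_case and the x axis of square_pad, either way round below 0.2 rad or angle between the x axis of parts_case and the y axis of square_pad, either way round below 0.2 rad) and horizontal distance between solder_spool and parts_case below 0.012 m and z of solder_spool in the frame of parts_case between 0.022 and 0.031 m and horizontal distance between glass_jar and round_pad below 0.012 m and height (world z) of glass_jar between 0.003 and 0.01 m and horizontal distance between flux_bottle and round_pad below 0.122 m and horizontal distance between flux_bottle and square_pad below 0.122 m and x of flux_bottle in the frame of round_pad between -0.015 and 0.015 m and height (world z) of flux_bottle below 0.008 m and x of steel_dish in the frame of board_holder between -0.015 and 0.015 m and y of steel_dish in the frame of board_holder between 0.083 and 0.113 m and height (world z) of steel_dish below 0.005 m and angle between each of parts_case, solder_spool, glass_jar, flux_bottle, steel_dish's own z axis and vertical below 0.1 rad and linear speed of each of parts_case, solder_spool, glass_jar, flux_bottle, steel_dish below 0.02 m/s); the robot touches nothing.
It fails at once if the wash bottle is moved (more than 25 mm) (distance of wash_bottle from where it was at the start of the episode above 0.025 m).
It fails at once if the screwdriver is moved (more than 25 mm) (distance of screwdriver from where it was at the start of the episode above 0.025 m).
It also fails if it takes over 115 s, if anything falls off the work surface, if the arm or the gripper's body presses on something with over 40 N, if the wrist force passes 120 N, or if a joint passes its speed limit or range.

## Robot

A 6-joint arm with a two-finger parallel gripper is mounted at the origin on the work surface. World frame = base frame: x ahead of the robot, y to its left, z up, the work surface at z = 0. Lengths are in m, angles in rad, forces in N, time in s.
With the tool pointing down it reaches from about 0.425 to 0.95 m from the base axis. Payload 3.5 kg.
Tool frame: the origin (TCP) lies midway between the tips of the shut fingers; the grasp point (between the pads) lies 19 mm behind it (ctrl.pinch_z is the distance from the TCP to the grasp point, in m); z points along the fingers, y is the line along which they close (so a half turn about z gives the same grasp; the last joint's range is limited). The gripper opens to 85 mm and grips with 20 to 120 N. Pads are 22 mm wide; open, the fingers measure 114 mm over their backs; the gripper's body (76 mm by 85 mm) begins 54 mm behind the grasp point. The pads swing forward as they close: fully open they stand 13 mm farther back than shut.
Start: joints at [1.124, 0.286, 1.577, -0, 1.279, -0.15], TCP at [0.197, 0.645, 0.231] pointing down, gripper open.
Joint ranges: [-2.77, 2.77], [-0.9, 2.22], [0.21, 2.48], [-1.53, 4.67], [0.24, 2.81], [-2.84, 2.84]. Speed limits (rad/s): [2.79, 2.79, 3.14, 3.14, 3.14, 3.14].

## Interface

Orientations are given as a unit quaternion [x, y, z, w].
In Python, from plant import get_state, viewer, sign_off, ctrl gives the robot as it stands. The module is installed in compiled form; this text tells all that it offers.
- The arm moves only by the shell command python3 -m handwheel 'ROWS' [FORCE]. ROWS is JSON, a list that holds one entry, the list of rows, each a list of 5 numbers: the finger opening in m, from 0 to 0.0854, then the shift along the tool's x, y, z in m, then the turn about the tool's z in degrees. In form: [[[claw, x, y, z, spin], ...]]. A call has 1 to 12 rows; each row shifts and turns the commanded pose from where the row before left it, along the tool's axes as they then stand; what a row does not reach is not made up. A row lasts 1/12 s, in which the tool goes at most 41.7 mm and 7.16 degrees, less where a joint would pass 70% of its speed; a pose out of reach is approached as far as the arm can. A call is refused whole if a number of a shift passes 0.0417 or a number of a turn 7.16, either way. A call with a gripper value outside its range is refused whole. The fingers move at their own pace and stop on an object; FORCE is the grip in N (left out, the last holds). Time passes only in rows, so rows that do not move let the fingers close. It gives the time, the measured TCP pose, the force, the opening and the grip force at its end, in the units of the state.
- get_state(): the state, without advancing time (a new reading comes with each control period).
- viewer.read_camera(name): name is "scene" or "side" or "wrist"; returns the picture (420x560x3 uint8, blue, green, red); there is no depth.
- viewer.camera_params(name): a dict with "fov_y" (degrees; the focal length in pixels is half the picture's height over the tangent of half this angle, whatever the lens; pixels are square), "cx", "cy" (the principal point, pixels), "k1" (the pictures are not rectified: a ray, as slopes to the right and down, at radius r is drawn at 1 + k1 r^2 times it, then the intrinsics apply), "xyz" and "attitude" of the camera in the world; the wrist camera has in their place "hand_eye" (4x4, takes a point from camera to tool coordinates, whose origin is the TCP and whose axes are the flange's). Camera axes: x right, y up, looking along -z (the intrinsics and any distortion apply to the point x, -y, -z); pixel columns grow to the right and rows downward; lengths in m; the calibration is good to about 2 mm. A picture is of the moment at which its call begins: read the wrist's pose just before it. camera_params takes no time and is no camera call.
- sign_off(): hands the job in; it is judged then, once.
Trained networks look in the newest picture that a camera, given by its name, has taken for a name from the list of things; names that differ only in an ending like _2 or _b are one class to them, and where a whole thing is asked for, a point or a joint stands for the part that bears it (a point fixed in the world has none). Each returns a list of dicts, best first, with "confidence" (0 to 1); they miss things now and then, are a little off and sometimes report something else, mostly with a low value. They report only what shows in the picture. A call takes as long as a camera call. They do not tell look-alikes from the thing itself.
- viewer.look_for(camera, name): "extent" ([left, top, width, height] as shares, 0 to 1, of the picture: columns of its width, rows of its height, round what is visible of it).
- viewer.outline_of(camera, name): "mask" (420x560 bool, what is visible of it) and "extent" ([left, top, width, height] as shares, 0 to 1, of the picture: columns of its width, rows of its height, round what is visible of it).
- viewer.pinpoint(camera, name): "xy" ([column, row] as shares, 0 to 1, of the picture: columns of its width, rows of its height: a listed point, or the origin of a listed thing).
The state is a dict: "time": time; "qpos": joint angles; "dq": joint speeds; "joint_efforts": joint torques, N m; "eef_pos": TCP position; "tcp_rot": TCP orientation; "contact_force": force on the tool from outside, world axes, zero at the start; "wrist_torque": the same for the moment, N m; "opening": opening from 0.0 (shut) to 1.0 (fully open); "finger_force": force on a finger pad.
Only numpy, scipy, OpenCV 4.12 (cv2) and the standard library are available. Lean on these libraries where they do the work, as an engineer would, in place of code of your own. Each camera call takes 0.05 s, during which the arm holds its last target. There are 200 camera calls.

## Working session

There is one attempt and no reset: what is moved stays moved. The work goes in short steps, Python scripts to look and compute and a shell command to move; the robot and the scene stay as the last step left them, time stands still between calls to the robot, and variables do not carry over. Pictures are saved under pics/ and viewed, at most 15 in all, crops included, and the job is handed in when it is done.

```bash
mkdir -p pics; cat > h.py <<'E'
import numpy as np, cv2
from scipy.spatial.transform import Rotation as R
from plant import get_state, viewer, ctrl
def cam(name):
    p=viewer.camera_params(name); f=210/np.tan(np.radians(p["fov_y"])/2)
    if "hand_eye" in p:
        s=get_state(); T=np.eye(4); T[:3,:3]=R.from_quat(s["tcp_rot"]).as_matrix(); T[:3,3]=s["eef_pos"]; T=T@np.array(p["hand_eye"])
    else:
        T=np.eye(4); T[:3,3]=p["xyz"]; a=np.array(p["attitude"]); T[:3,:3]=R.from_quat(a).as_matrix() if a.size==4 else a.reshape(3,3)
    return p,f,T
def px2w(c,uv,z):
    p,f,T=c; uv=np.atleast_2d(np.array(uv,float)); K=np.array([[f,0,p["cx"]],[0,f,p["cy"]],[0,0,1]])
    n=cv2.undistortPointsIter(uv.reshape(-1,1,2),K,np.array([p["k1"],0,0,0.]),None,None,(3,100,1e-10)).reshape(-1,2)
    d=np.c_[n[:,0],-n[:,1],-np.ones(len(n))]@T[:3,:3].T
    return T[:3,3]+d*((z-T[2,3])/d[:,2])[:,None]
def w2px(c,P):
    p,f,T=c; q=(np.atleast_2d(P)-T[:3,3])@T[:3,:3]; s=np.c_[q[:,0],-q[:,1]]/-q[:,2:]; s=s*(1+p["k1"]*(s**2).sum(1))[:,None]
    return s*f+[p["cx"],p["cy"]]
E
python3 - <<'E'
from h import *
for n in ["scene","side","wrist"]:
    print(n,viewer.camera_params(n)); cv2.imwrite(f"pics/{n}0.png",viewer.read_camera(n))
s=get_state();print(s,ctrl.pinch_z)
E
```

```text
scene {'fov_y': 57.65194223252881, 'cx': 277.77127314320074, 'cy': 209.60589581163507, 'k1': 0.02998048748906933, 'xyz': array([ 0.98770654, -0.56051935,  0.65686413]), 'attitude': array([0.405012  , 0.10560121, 0.24246902, 0.87522708])}
side {'fov_y': 42.51629526025145, 'cx': 279.43951864751386, 'cy': 212.57253483734914, 'k1': -0.05584268813982637, 'xyz': array([ 0.51981758, -0.65455886,  0.95940543]), 'attitude': array([ 0.32182449, -0.03024951, -0.0817423 ,  0.94277896])}
wrist {'fov_y': 64.73502687094233, 'cx': 273.1267336985118, 'cy': 216.66834512393248, 'k1': -0.05582387207946302, 'hand_eye': array([[-3.39522751e-04,  9.64001352e-01,  2.65897120e-01,
         6.60282554e-02],
       [ 9.99999926e-01,  3.75021190e-04, -8.27320301e-05,
        -7.37482641e-04],
       [-1.79470843e-04,  2.65897073e-01, -9.64001408e-01,
        -1.42627246e-01],
       [ 0.00000000e+00,  0.00000000e+00,  0.00000000e+00,
         1.00000000e+00]])}
{'time': 0.15, 'qpos': array([ 1.12401454e+00,  2.87045512e-01,  1.57784565e+00,  2.85478066e-05,
        1.27859923e+00, -1.49996215e-01]), 'dq': array([-8.34345154e-04, -1.69919740e-03, -3.83143183e-03,  4.07573126e-04,
       -5.13283992e-05, -1.74934035e-03]), 'joint_efforts': array([ 7.03820770e-04, -4.06603897e+01, -2.93140805e+01, -1.16412807e-04,
        3.91882611e-03, -1.09252605e-05]), 'eef_pos': array([0.19714124, 0.64503447, 0.23020668]), 'tcp_rot': array([ 1.47852788e-01,  9.89008924e-01, -9.02922918e-04, -2.92010511e-04]), 'contact_force': array([-0.13482283,  0.87300083, -0.32895818]), 'wrist_torque': array([-0.00275675, -0.0025315 ,  0.0015326 ]), 'finger_force': 0.0, 'opening': 1.0013488038665157} 0.0187
```

View pics/scene0.png

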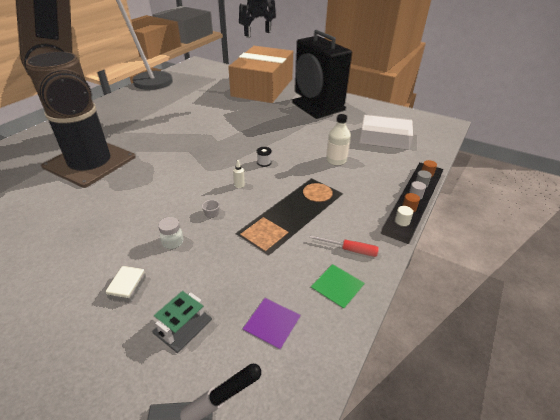

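View pics/side0.png

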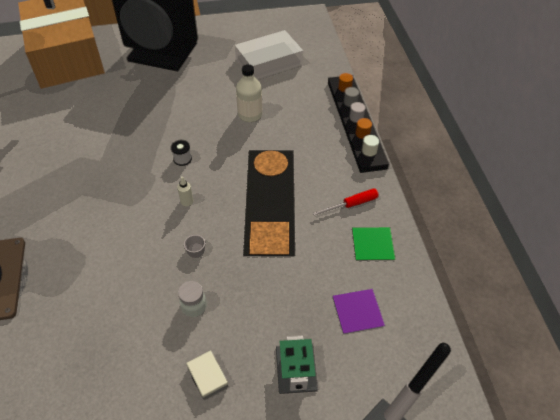

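Both views show the row on the left: side picture has the case (207,374), jar (192,299), dish (195,246), bottle (185,193) and spool (181,152). The round pad is at (270,163), the square cork pad at (269,238) and the holder at (297,365). Candidates for square_pad in the side picture are the cork one at (269,238), green at (373,243) and purple at (358,310). The cork one, on the black strip, fits, and I'll confirm it in a crop.

```bash
cat > fit.py <<'E'
from h import *
from scipy.optimize import minimize
def cyl(prof):
    a=np.linspace(0,2*np.pi,32,endpoint=False)
    return np.vstack([np.c_[r*np.cos(a),r*np.sin(a),np.full(32,z)] for r,z in prof])
def box(a,b,z0,z1): return np.array([[x,y,z] for x in(-a/2,a/2) for y in(-b/2,b/2) for z in(z0,z1)])
M=dict(parts_case=box(.05,.07,0,.026),solder_spool=cyl([(.023,0),(.023,.044)]),glass_jar=cyl([(.026,0),(.026,.06)]),
 flux_bottle=cyl([(.015,0),(.015,.052),(.002,.084)]),steel_dish=cyl([(.0185,0),(.023,.028)]),
 round_pad=cyl([(.041,.003),(.041,.006)]),square_pad=box(.084,.084,.003,.006),
 wash_bottle=cyl([(.032,0),(.032,.09),(.013,.15)]))
def render(c,pts):
    m=np.zeros((420*4,560*4),np.uint8); h=cv2.convexHull((w2px(c,pts)*4+2).astype(np.float32)).round().astype(np.int32)
    cv2.fillConvexPoly(m,h,1); return cv2.resize(m.astype(np.float32),(560,420),interpolation=cv2.INTER_AREA)
def fit(name,views,guess,yaw=0.,z=0.,M_=None):
    """views: list of (cam,mask)"""
    pts=M[name] if M_ is None else M_; sq=name in("parts_case","square_pad")
    def cost(p):
        a=p[2]*10 if sq else 0; P=pts@R.from_euler('z',a).as_matrix().T+[p[0],p[1],z]
        t=0
        for c,m in views:
            r=render(c,P); t+=1-np.minimum(r,m).sum()/np.maximum(r,m).sum()
        return t/len(views)
    s=np.array([guess[0],guess[1]]+([yaw/10] if sq else []))
    o=minimize(cost,s,method='Nelder-Mead',options=dict(initial_simplex=np.vstack([s]+[s+.02*e for e in np.eye(len(s))]),xatol=1e-4,fatol=1e-4))
    return [*o.x[:2].round(4)]+([round(o.x[2]*10,3)] if sq else []),round(o.fun,3)
E
cat > m1.py <<'E'
from fit import *
G=dict(parts_case=(207,374),solder_spool=(181,152),glass_jar=(192,299),flux_bottle=(185,193),steel_dish=(195,246),round_pad=(270,163),square_pad=(269,238))
C={n:cam(n) for n in("scene","side")}
for n in C: viewer.read_camera(n)
for k,uv in G.items():
    g=px2w(C["side"],uv,.01)[0]; V=[]
    for n in C:
        e=w2px(C[n],[*g[:2],.01])[0]; best=None
        for r in viewer.outline_of(n,k):
            ys,xs=np.nonzero(r["mask"]); 
            if len(xs) and np.hypot(xs.mean()-e[0],ys.mean()-e[1])<30: best=r;break
        if best: V.append((C[n],best["mask"].astype(np.float32)))
    out=[fit(k,[v],g) for v in V]
    print(k,len(V),fit(k,V,g),"single",out)
for n in C:
    r=viewer.pinpoint(n,"board_holder"); print([(q["confidence"],px2w(C[n],np.array(q["xy"])*[560,420],0)[0].round(4)) for q in r[:2]])
    im=viewer.read_camera(n)
    c=w2px(C[n],px2w(C["side"],(297,365),0))[0].astype(int); c=np.clip(c,[50,40],[509,379]); cr=im[c[1]-40:c[1]+40,c[0]-50:c[0]+50]; print(n,c)
    cv2.imwrite(f"pics/hold_{n}.png",cv2.resize(cr,None,fx=5,fy=5,interpolation=cv2.INTER_CUBIC))
    if n=="side": cv2.imwrite("pics/pad_side.png",cv2.resize(im[190:350,210:410],None,fx=3,fy=3,interpolation=cv2.INTER_CUBIC))
a,b=[cv2.imread(f"pics/hold_{n}.png") for n in C]; cv2.imwrite("pics/hold.png",cv2.resize(np.hstack([a,b]),(800,320)))
print(get_state()["time"])
E
python3 m1.py
```

```text
parts_case 2 ([np.float64(0.4583), np.float64(-0.278), np.float64(0.338)], np.float64(0.081)) single [([np.float64(0.4595), np.float64(-0.2789), np.float64(0.379)], np.float64(0.066)), ([np.float64(0.457), np.float64(-0.2764), np.float64(0.321)], np.float64(0.073))]
solder_spool 2 ([np.float64(0.4473), np.float64(0.2802)], np.float64(0.127)) single [([np.float64(0.45), np.float64(0.2758)], np.float64(0.134)), ([np.float64(0.4473), np.float64(0.2807)], np.float64(0.101))]
glass_jar 2 ([np.float64(0.4441), np.float64(-0.126)], np.float64(0.145)) single [([np.float64(0.4436), np.float64(-0.1264)], np.float64(0.163)), ([np.float64(0.4441), np.float64(-0.1254)], np.float64(0.125))]
flux_bottle 2 ([np.float64(0.4492), np.float64(0.1434)], np.float64(0.105)) single [([np.float64(0.4504), np.float64(0.1414)], np.float64(0.1)), ([np.float64(0.4491), np.float64(0.1459)], np.float64(0.078))]
steel_dish 2 ([np.float64(0.4576), np.float64(0.006)], np.float64(0.107)) single [([np.float64(0.4603), np.float64(0.0014)], np.float64(0.066)), ([np.float64(0.4578), np.float64(0.0072)], np.float64(0.039))]
round_pad 2 ([np.float64(0.657), np.float64(0.2253)], np.float64(0.073)) single [([np.float64(0.6575), np.float64(0.2229)], np.float64(0.055)), ([np.float64(0.6568), np.float64(0.2268)], np.float64(0.038))]
square_pad 2 ([np.float64(0.6183), np.float64(0.0093), np.float64(-0.178)], np.float64(0.064)) single [([np.float64(0.6193), np.float64(0.0076), np.float64(-0.191)], np.float64(0.072)), ([np.float64(0.6178), np.float64(0.0091), np.float64(-0.172)], np.float64(0.042))]
[(0.76, array([ 0.6259, -0.2837,  0.    ]))]
scene [186 322]
[(0.69, array([ 0.6185, -0.2933,  0.    ]))]
side [296 364]
1.15
```

View pics/pad_side.png

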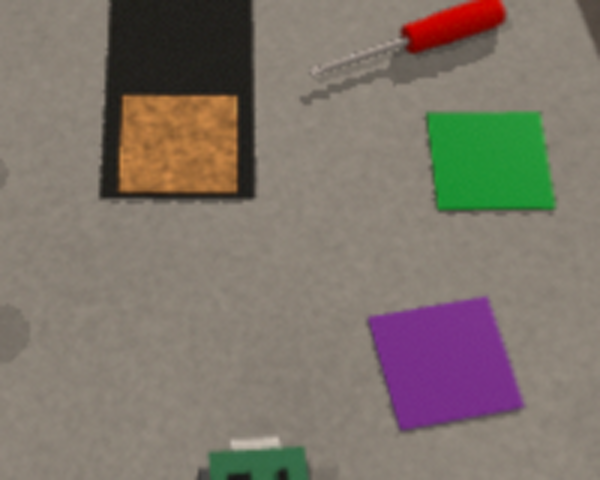

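View pics/hold.png

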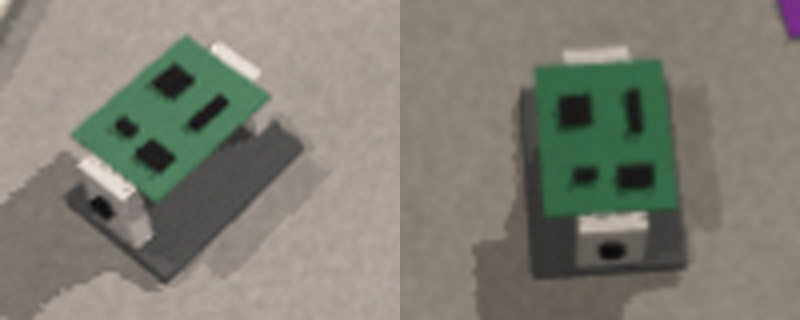

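The crop shows the cork square on the black strip at crop (178,145), so that is the square pad. Green and purple lie on the bare table and are not meant. Next I'll locate the holder from its base corners at z=0.

```bash
cat > go.py <<'E'
import sys; from h import *
def go(x,y,z,phi=None):
    s=get_state(); Rm=R.from_quat(s["tcp_rot"]).as_matrix(); a=np.arctan2(Rm[1,1],Rm[0,1])
    d=Rm.T@(np.array([x,y,z])-s["eef_pos"])
    print("t",round(s["time"],2),"pos",s["eef_pos"].round(4),"phi",round(np.degrees(a),1),"open",round(s["opening"]*85.4,1),"ff",s["finger_force"],"| tool shift mm",(d*1000).round(1), "" if phi is None else "spin %.1f"%((np.degrees(a)-phi+90)%180-90))
if __name__=="__main__": go(*map(float,sys.argv[1:]))
E
python3 - <<'E'
from h import *
a=cam("scene");b=cam("side")
print(px2w(a,[(211.75,320),(177.75,352.5),(152.5,333)],0).round(4))
print(px2w(b,[(279.75,393.5),(317.25,391),(276.5,347)],0).round(4))
print("wash",px2w(b,[(249,118)],0).round(3),px2w(a,[(338,160)],0).round(3))
E
python3 go.py .449 .143 .2 0
python3 -m handwheel '[[[0.085,0,0,0,7.1],[0.085,0,0,0,7.1],[0.085,0,0,0,7.1],[0.085,0,0,0,7.1],[0.085,0,0,0,7.1],[0.085,0,0,0,7.1],[0.085,0,0,0,7.1],[0.085,0,0,0,7.1],[0.085,0,0,0,7.1],[0.085,0,0,0,7.1],[0.085,0,0,0,2],[0.085,0,0,0,0]]]' 40
python3 go.py .449 .143 .2 0
```

```text
[[ 0.6619 -0.2513  0.    ]
 [ 0.6513 -0.3368  0.    ]
 [ 0.5831 -0.3313  0.    ]]
[[ 0.5821 -0.3286  0.    ]
 [ 0.6494 -0.3358  0.    ]
 [ 0.5916 -0.2399  0.    ]]
wash [[0.629 0.396 0.   ]] [[0.641 0.409 0.   ]]
t 1.15 pos [0.1974 0.6455 0.2313] phi 73.0 open 85.4 ff 0.0 | tool shift mm [-387.6 -406.9   31.3] spin 73.0
time: 2.15
eef_pos: [0.1974, 0.6455, 0.2313]
tcp_rot: [0.707, 0.707, -0.0, -0.0]
contact_force: [0.7, -0.5, 0.0]
opening: 0.998
finger_force: 0.0
t 2.15 pos [0.1974 0.6455 0.2313] phi -0.0 open 85.3 ff 0.0 | tool shift mm [-502.3  251.9   31.3] spin -0.0
```

```bash
python3 -m handwheel '[[[0.085,-0.036,0.018,0,0],[0.085,-0.036,0.018,0,0],[0.085,-0.036,0.018,0,0],[0.085,-0.036,0.018,0,0],[0.085,-0.036,0.018,0,0],[0.085,-0.036,0.018,0,0],[0.085,-0.036,0.018,0,0],[0.085,-0.036,0.018,0,0],[0.085,-0.036,0.018,0,0],[0.085,-0.036,0.018,0,0],[0.085,-0.036,0.018,0,0],[0.085,-0.036,0.018,0,0]]]' >/dev/null
python3 -m handwheel '[[[0.085,-0.036,0.018,0,0],[0.085,-0.034,0.018,0,0],[0.085,0,0,0,0],[0.085,0,0,0,0]]]' >/dev/null
python3 go.py .449 .1434 .03 0
python3 - <<'E'
from fit import *
c=cam("wrist"); im=viewer.read_camera("wrist"); cv2.imwrite("pics/w1.png",im)
r=viewer.outline_of("wrist","flux_bottle")
for q in r[:2]: print(q["confidence"],fit("flux_bottle",[(c,q["mask"].astype(np.float32))],(.449,.1434)),q["extent"])
E
```

```text
t 3.48 pos [0.45   0.1419 0.2315] phi -0.2 open 85.4 ff 0.0 | tool shift mm [  1.4  -1.1 201.5] spin -0.2
0.68 ([np.float64(0.453), np.float64(0.142)], np.float64(0.09)) [0.472, 0.4079, 0.0352, 0.0943]
```

View pics/w1.png

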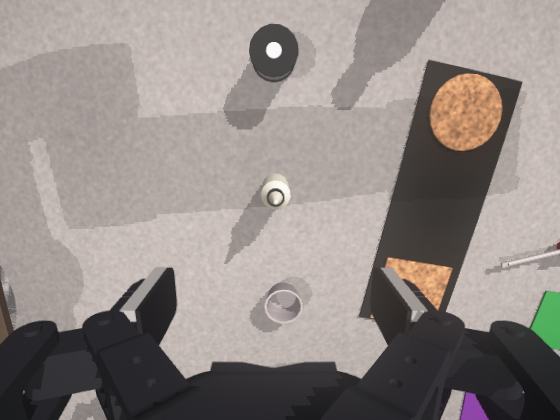

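The wrist view shows the bottle at (276,192) centred between the fingers, with the spool at (273,50), the dish at (283,305) and the round pad at (466,112). All of these match the estimates.

```bash
python3 - <<'E'
from fit import *
c=cam("wrist")
for k,g in dict(round_pad=(.657,.2253),solder_spool=(.4473,.28),steel_dish=(.4576,.006)).items():
    for q in viewer.outline_of("wrist",k)[:1]: print(k,q["confidence"],fit(k,[(c,q["mask"].astype(np.float32))],g))
E
python3 -m handwheel '[[[0.085,0,0.001,0.034,0],[0.085,0,0,0.034,0],[0.085,0,0,0.034,0],[0.085,0,0,0.034,0],[0.085,0,0,0.034,0],[0.085,0,0,0.033,0],[0.085,0,0,0,0],[0.02,0,0,0,0],[0.02,0,0,0,0],[0.02,0,0,0,0],[0.02,0,0,0,0],[0.02,0,0,0,0]]]' 30
python3 go.py .638 .1165 .034 0
```

```text
round_pad 0.56 ([np.float64(0.6595), np.float64(0.2261)], np.float64(0.052))
solder_spool 0.83 ([np.float64(0.4497), np.float64(0.2778)], np.float64(0.077))
steel_dish 0.84 ([np.float64(0.4621), np.float64(0.0058)], np.float64(0.098))
time: 4.73
eef_pos: [0.4522, 0.1438, 0.0308]
tcp_rot: [0.707, 0.707, 0.002, 0.001]
contact_force: [-0.7, -0.3, 4.0]
opening: 0.339
finger_force: 29.6
t 4.73 pos [0.4522 0.1438 0.0308] phi 0.0 open 28.9 ff 29.574019473802764 | tool shift mm [-27.3 185.8  -2.3] spin 0.0
```

```bash
python3 -m handwheel '[[[0.02,0,0,-0.03,0],[0.02,-0.004,0.026,-0.01,0],[0.02,-0.005,0.032,0,0],[0.02,-0.005,0.032,0,0],[0.02,-0.005,0.032,0,0],[0.02,-0.005,0.032,0,0],[0.02,-0.003,0.032,0,0],[0.02,0,0,0,0],[0.02,0,0,0.02,0],[0.02,0,0,0.008,0],[0.02,0,0,0,0]]]'
python3 go.py .638 .117 .0348 0
```

```text
time: 5.65
eef_pos: [0.6336, 0.1164, 0.0377]
tcp_rot: [0.707, 0.707, -0.002, -0.002]
contact_force: [-0.7, -0.2, -1.4]
opening: 0.336
finger_force: 30.1
t 5.65 pos [0.6336 0.1164 0.0377] phi -0.0 open 28.7 ff 30.106740695773624 | tool shift mm [0.6 4.4 2.9] spin -0.0
```

```bash
python3 -m handwheel '[[[0.02,0,0.004,0,0],[0.02,0,0,0.003,0],[0.02,0,0,0,0],[0.045,0,0,0,0],[0.06,0,0,0,0],[0.06,0,0,0,0],[0.06,0,0,-0.03,0],[0.06,0,0,-0.04,0],[0.06,0,0,-0.04,0],[0.085,0,0,0,0],[0.085,0,0,0,0]]]'
python3 go.py .444 -.126 .15 0
```

```text
time: 6.57
eef_pos: [0.6429, 0.1166, 0.1523]
tcp_rot: [0.707, 0.707, 0.003, 0.003]
contact_force: [0.3, -1.4, -0.1]
opening: 0.957
finger_force: 0.0
t 6.57 pos [0.6429 0.1166 0.1523] phi -0.0 open 81.7 ff 0.0 | tool shift mm [-242.6 -198.9    0.5] spin -0.0
```

```bash
python3 -m handwheel '[[[0.085,-0.027,-0.022,-0.005,0],[0.085,-0.027,-0.022,-0.005,0],[0.085,-0.027,-0.022,-0.005,0],[0.085,-0.027,-0.022,-0.005,0],[0.085,-0.027,-0.022,0,0],[0.085,-0.027,-0.022,0,0],[0.085,-0.027,-0.022,0,0],[0.085,-0.027,-0.022,0,0],[0.085,-0.027,-0.023,0,0],[0.085,0,0,0,0],[0.085,0,0,0,0]]]'
python3 - <<'E'
from fit import *
c=cam("wrist"); im=viewer.read_camera("wrist"); cv2.imwrite("pics/w2.png",im)
for k,g in dict(glass_jar=(.444,-.126),steel_dish=(.4576,.006),flux_bottle=(.638,.117),square_pad=(.6185,.009)).items():
    for q in viewer.outline_of("wrist",k)[:1]: print(k,q["confidence"],fit(k,[(c,q["mask"].astype(np.float32))],g,z=.003 if k=="flux_bottle" else 0))
E
python3 go.py .444 -.126 .03 0
```

```text
time: 7.48
eef_pos: [0.4397, -0.1272, 0.1659]
tcp_rot: [0.708, 0.706, -0.0, -0.001]
contact_force: [1.2, 0.6, 0.6]
opening: 0.997
finger_force: 0.0
glass_jar 0.96 ([np.float64(0.4479), np.float64(-0.126)], np.float64(0.134))
steel_dish 0.88 ([np.float64(0.4622), np.float64(0.0031)], np.float64(0.028))
square_pad 0.93 ([np.float64(0.6223), np.float64(0.0071), np.float64(-0.177)], np.float64(0.014))
t 7.73 pos [ 0.4417 -0.1256  0.167 ] phi 0.1 open 85.0 ff 0.0 | tool shift mm [ -0.4   2.4 137. ] spin 0.1
```

View pics/w2.png

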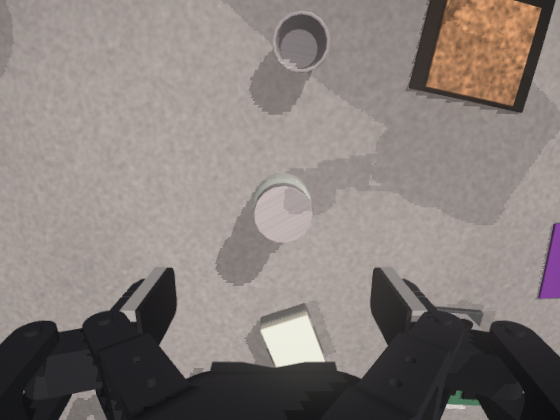

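The wrist view shows the jar at (283,210) between the fingers, the dish at (300,42) and the square pad at (487,48).

```bash
python3 -m handwheel '[[[0.085,0,0.004,0.036,0],[0.085,0,0,0.036,0],[0.085,0,0,0.036,0],[0.085,0,0,0.034,0],[0.085,0,0,0,0],[0.04,0,0,0,0],[0.04,0,0,0,0],[0.04,0,0,0,0],[0.04,0,0,0,0],[0.04,0,0,0,0]]]' 50
python3 go.py .6585 .2258 .15 0
python3 -m handwheel '[[[0.04,0,0,-0.03,0],[0.04,0,0,-0.04,0],[0.04,0,0,-0.04,0],[0.04,0,0,-0.03,0],[0.04,0,0,0,0]]]'
python3 go.py .6585 .2258 .15 0
```

```text
time: 8.57
eef_pos: [0.4477, -0.1276, 0.0285]
tcp_rot: [0.707, 0.707, 0.001, 0.003]
contact_force: [-0.3, 1.0, 7.5]
opening: 0.536
finger_force: 50.6
t 8.57 pos [ 0.4477 -0.1276  0.0285] phi 0.0 open 45.8 ff 50.62057945586275 | tool shift mm [ 353.1  211.5 -121.3] spin 0.0
time: 8.98
eef_pos: [0.4497, -0.1288, 0.1745]
tcp_rot: [0.707, 0.707, 0.003, 0.008]
contact_force: [0.7, 0.5, -1.6]
opening: 0.536
finger_force: 50.6
t 8.98 pos [ 0.4497 -0.1288  0.1745] phi 0.0 open 45.8 ff 50.636407627898734 | tool shift mm [354.8 208.4  24.8] spin 0.0
```

```bash
python3 - <<'E'
from h import *
a=viewer.read_camera("wrist"); b=viewer.read_camera("side"); c=cam("side"); u=w2px(c,get_state()["eef_pos"])[0].astype(int)
y=max(u[1]-70,0); b=cv2.resize(b[y:y+140,u[0]-70:u[0]+70],(420,420),interpolation=cv2.INTER_CUBIC)
cv2.imwrite("pics/j.png",cv2.resize(np.hstack([a[:,80:460],b]),(800,420)))
E
```

```text
(no output)
```

View pics/j.png

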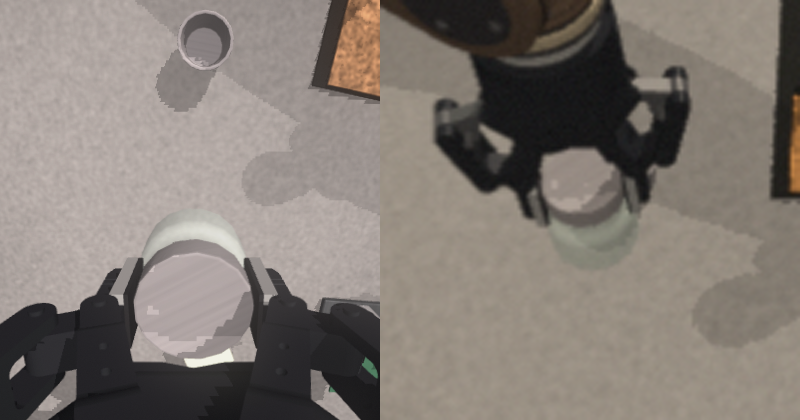

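The jar is held upright by its narrower lid, so the 45.8 mm opening makes sense.

```bash
python3 -m handwheel '[[[0.04,0.032,0.019,0,0],[0.04,0.032,0.019,0,0],[0.04,0.032,0.019,0,0],[0.04,0.032,0.019,0,0],[0.04,0.032,0.019,0,0],[0.04,0.032,0.019,0,0],[0.04,0.032,0.019,0,0],[0.04,0.032,0.019,0,0],[0.04,0.032,0.019,0,0],[0.04,0.032,0.019,0,0],[0.04,0.032,0.019,0,0],[0.04,0,0,0,0]]]'>/dev/null
python3 -m handwheel '[[[0.04,0,0,0,0],[0.04,0,0,0,0]]]' >/dev/null
python3 go.py .6585 .2258 .0345 0
```

```text
t 10.25 pos [0.6528 0.2251 0.1625] phi 0.0 open 45.4 ff 50.6483878022118 | tool shift mm [  0.9   6.3 128. ] spin 0.0
```

```bash
python3 -m handwheel '[[[0.04,0.001,0.003,0.03,0],[0.04,0,0.003,0.03,0],[0.04,0,0,0.03,0],[0.04,0,0,0.02,0],[0.04,0,0,0.01,0],[0.04,0,0,0,0],[0.04,0,0,0,0]]]'
python3 go.py .6585 .2258 .0345 0
```

```text
time: 10.83
eef_pos: [0.6601, 0.2255, 0.0454]
tcp_rot: [0.708, 0.707, -0.0, -0.0]
contact_force: [-0.7, 0.8, -0.6]
opening: 0.538
finger_force: 50.6
t 10.83 pos [0.6601 0.2255 0.0454] phi -0.1 open 46.0 ff 50.624125179456314 | tool shift mm [ 0.3 -1.6 10.9] spin -0.1
```

```bash
python3 -m handwheel '[[[0.04,0,-0.001,0.006,0],[0.04,0,0,0.004,0],[0.04,0,0,0,0],[0.04,0,0,0,0]]]'
python3 go.py .6585 .2258 .0345 0
```

```text
time: 11.17
eef_pos: [0.6595, 0.2265, 0.0359]
tcp_rot: [0.707, 0.707, 0.0, 0.0]
contact_force: [1.4, -0.3, -2.2]
opening: 0.535
finger_force: 50.6
t 11.17 pos [0.6595 0.2265 0.0359] phi -0.0 open 45.7 ff 50.63333357757074 | tool shift mm [-0.7 -1.   1.4] spin -0.0
```

```bash
python3 -m handwheel '[[[0.04,0,0,0.002,0],[0.04,0,0,0,0],[0.055,0,0,0,0],[0.07,0,0,0,0],[0.075,0,0,0,0],[0.075,0,0,0,0],[0.075,0,0,-0.02,0],[0.075,0,0,-0.03,0],[0.075,0,0,-0.04,0],[0.085,0,0,-0.03,0]]]'
python3 -m handwheel '[[[0.085,-0.0222,-0.0198,-0.003,0],[0.085,-0.0222,-0.0198,0,0],[0.085,-0.0222,-0.0198,0,0],[0.085,-0.0222,-0.0198,0,0],[0.085,-0.0222,-0.0198,0,0],[0.085,-0.0222,-0.0198,0,0],[0.085,-0.0222,-0.0198,0,0],[0.085,-0.0222,-0.0198,0,0],[0.085,-0.0222,-0.0198,0,0],[0.085,-0.0222,-0.0198,0,0],[0.085,0,0,0,0],[0.085,0,0,0,0]]]' >/dev/null
python3 - <<'E'
from fit import *
viewer.read_camera("side"); c=cam("wrist"); im=viewer.read_camera("wrist"); cv2.imwrite("pics/w3.png",im)
for n,k,g in [("wrist","steel_dish",(.46,.004)),("wrist","glass_jar",(.659,.226)),("wrist","flux_bottle",(.639,.117)),("side","glass_jar",(.659,.226)),("side","flux_bottle",(.639,.117))]:
    for q in viewer.outline_of(n,k)[:1]: print(n,k,q["confidence"],fit(k,[(cam(n),q["mask"].astype(np.float32))],g,z=dict(glass_jar=.006,flux_bottle=.003).get(k,0)))
E
python3 go.py .4615 .004 .008 0
```

```text
time: 12.0
eef_pos: [0.6597, 0.2265, 0.1557]
tcp_rot: [0.707, 0.707, 0.001, 0.0]
contact_force: [1.0, 0.3, 1.1]
opening: 0.986
finger_force: 0.0
wrist steel_dish 0.86 ([np.float64(0.4631), np.float64(0.0039)], np.float64(0.039))
wrist flux_bottle 0.87 ([np.float64(0.641), np.float64(0.1155)], np.float64(0.064))
side glass_jar 0.79 ([np.float64(0.6577), np.float64(0.2333)], np.float64(0.2))
side flux_bottle 0.6 ([np.float64(0.6384), np.float64(0.117)], np.float64(0.074))
t 13.35 pos [0.4617 0.005  0.1563] phi 0.1 open 84.9 ff 0.0 | tool shift mm [ -1.   -0.2 148.3] spin 0.1
```

View pics/w3.png

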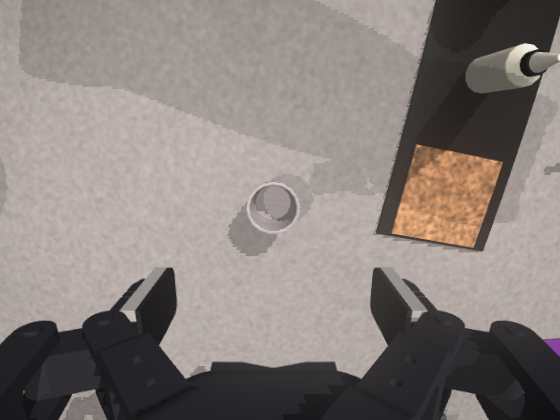

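The wrist view shows the dish at (273,207) centred in the closing line. The bottle is standing on the strip.

```bash
python3 -m handwheel '[[[0.085,-0.001,0.001,0.034,0],[0.085,0,0,0.034,0],[0.085,0,0,0.034,0],[0.085,0,0,0.03,0],[0.085,0,0,0.015,0],[0.085,0,0,0.005,0],[0.085,0,0,0,0],[0.085,0,0,0,0]]]'
python3 go.py .6313 -.192 .1 0
python3 -m handwheel '[[[0.035,0,0,0,0],[0.035,0,0,0,0],[0.035,0,0,0,0],[0.035,0,0,0,0],[0.035,0,0,0,0]]]' 30
python3 go.py .6313 -.192 .1 0
```

```text
time: 14.02
eef_pos: [0.4633, 0.0035, 0.005]
tcp_rot: [0.707, 0.707, 0.0, 0.0]
contact_force: [0.5, -0.2, 1.3]
opening: 0.998
finger_force: 0.0
t 14.02 pos [0.4633 0.0035 0.005 ] phi 0.0 open 85.2 ff 0.0 | tool shift mm [-195.6  168.1  -94.7] spin 0.0
time: 14.43
eef_pos: [0.4632, 0.0033, 0.0059]
tcp_rot: [0.707, 0.707, 0.0, 0.001]
contact_force: [-2.0, 0.8, 6.2]
opening: 0.506
finger_force: 29.6
t 14.43 pos [0.4632 0.0033 0.0059] phi 0.0 open 43.2 ff 29.58385211415589 | tool shift mm [-195.3  168.2  -93.8] spin 0.0
```

```bash
python3 -m handwheel '[[[0.035,0,0,-0.02,0],[0.035,0,0,-0.03,0],[0.035,-0.021,0.018,-0.01,0],[0.035,-0.025,0.0215,0,0],[0.035,-0.025,0.0215,0,0],[0.035,-0.025,0.0215,0,0],[0.035,-0.025,0.0215,0,0],[0.035,-0.025,0.0215,0,0],[0.035,-0.025,0.0215,0,0],[0.035,-0.024,0.0215,0,0],[0.035,0,0,0,0],[0.035,0,0,0,0]]]'
python3 - <<'E'
from h import *
c=cam("wrist"); im=viewer.read_camera("wrist"); cv2.imwrite("pics/w4.png",im)
E
python3 go.py .6313 -.192 .0075 0
```

```text
time: 15.43
eef_pos: [0.6313, -0.1929, 0.0643]
tcp_rot: [0.708, 0.706, 0.0, 0.0]
contact_force: [0.2, -0.3, -1.2]
opening: 0.507
finger_force: 30.9
t 15.48 pos [ 0.6303 -0.1916  0.0639] phi -0.1 open 43.1 ff 30.85388350300491 | tool shift mm [-0.5  1.1 56.4] spin -0.1
```

View pics/w4.png

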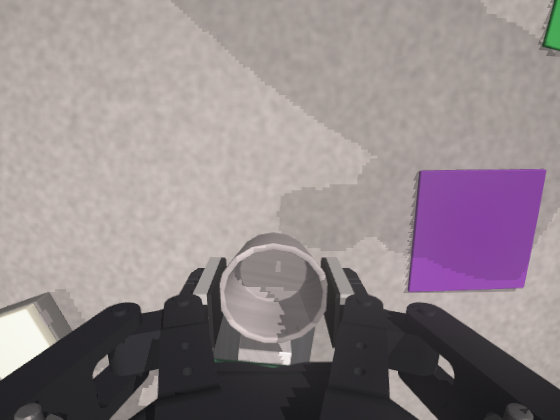

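The dish is held level at (273,290), with the target area clear.

```bash
python3 -m handwheel '[[[0.035,0,0.001,0.025,0],[0.035,0,0,0.02,0],[0.035,0,0,0.008,0],[0.035,0,0,0.004,0],[0.035,0,0,0.001,0],[0.035,0,0,0,0],[0.035,0,0,0,0]]]'
python3 go.py .6313 -.192 .006 0
```

```text
time: 16.07
eef_pos: [0.6322, -0.1913, 0.0073]
tcp_rot: [0.707, 0.707, 0.0, 0.001]
contact_force: [0.3, -0.3, -1.9]
opening: 0.507
finger_force: 30.9
t 16.07 pos [ 0.6322 -0.1913  0.0073] phi 0.0 open 43.3 ff 30.862811850383878 | tool shift mm [-0.7 -0.9  1.3] spin 0.0
```

```bash
python3 -m handwheel '[[[0.035,0,0,0.0015,0],[0.035,0,0,0,0],[0.05,0,0,0,0],[0.065,0,0,0,0],[0.065,0,0,0,0],[0.065,0,0,-0.015,0],[0.065,0,0,-0.025,0],[0.085,0,0,-0.04,0],[0.085,0,0,-0.04,0],[0.085,0,0,-0.04,0]]]' >/dev/null
python3 -m handwheel '[[[0.085,-0.0145,-0.029,0,0],[0.085,-0.0145,-0.029,0,0],[0.085,-0.0145,-0.029,0,0],[0.085,-0.0145,-0.029,0,0],[0.085,-0.0145,-0.029,0,0],[0.085,-0.0145,-0.029,0,0],[0.085,0,0,0,-6.5],[0.085,0,0,0,-6.5],[0.085,0,0,0,-6.4],[0.085,0,0,0,0],[0.085,0,0,0,0]]]' >/dev/null
python3 - <<'E'
from fit import *
viewer.read_camera("side"); c=cam("wrist"); im=viewer.read_camera("wrist"); cv2.imwrite("pics/w5.png",im)
for n,k,g in [("wrist","parts_case",(.458,-.278)),("side","steel_dish",(.63,-.192))]:
    for q in viewer.outline_of(n,k)[:1]: print(n,k,q["confidence"],fit(k,[(cam(n),q["mask"].astype(np.float32))],g,yaw=.338),q["extent"])
E
python3 go.py .459 -.278 .005 19.4
```

```text
wrist parts_case 0.57 ([np.float64(0.461), np.float64(-0.2779), np.float64(0.35)], np.float64(0.036)) [0.4421, 0.3883, 0.1059, 0.1943]
side steel_dish 0.88 ([np.float64(0.6293), np.float64(-0.1902)], np.float64(0.051)) [0.4995, 0.7231, 0.0371, 0.0617]
t 18.02 pos [ 0.4579 -0.2784  0.165 ] phi 19.3 open 85.4 ff 0.0 | tool shift mm [1.0e-01 1.2e+00 1.6e+02] spin -0.1
```

View pics/w5.png

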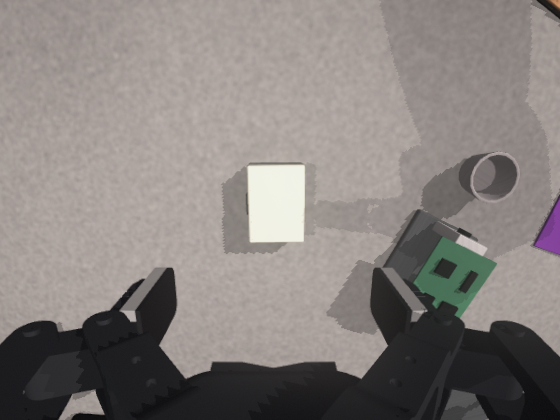

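The case at (276,203) is square to the fingers. The dish stands at (490,176), off the holder's left end, and measures about 99 mm out and 1 mm sideways in the holder frame.

```bash
python3 -m handwheel '[[[0.085,0,0.002,0.034,-0.3],[0.085,0,0,0.034,0],[0.085,0,0,0.034,0],[0.085,0,0,0.034,0],[0.085,0,0,0.015,0],[0.085,0,0,0.009,0],[0.085,0,0,0,0],[0.04,0,0,0,0],[0.04,0,0,0,0],[0.04,0,0,0,0],[0.04,0,0,0,0],[0.04,0,0,0,0]]]' 40
python3 go.py .459 -.278 .1 -10.2
python3 -m handwheel '[[[0.04,0,0,-0.03,0],[0.04,0,0,-0.04,0],[0.04,0,0,-0.03,0],[0.04,0,0,0,7.1],[0.04,0,0,0,7.1],[0.04,0,0,0,7.1],[0.04,0,0,0,7.1],[0.04,0,0,0,1.4],[0.04,0,0,0,0]]]' 
python3 go.py .621 .008 .1 -10.2
```

```text
time: 19.02
eef_pos: [0.4611, -0.2791, 0.007]
tcp_rot: [0.576, 0.818, -0.0, 0.002]
contact_force: [-0.4, 0.6, 6.0]
opening: 0.578
finger_force: 44.1
t 19.02 pos [ 0.4611 -0.2791  0.007 ] phi 19.7 open 49.3 ff 44.13814812898636 | tool shift mm [  1.4  -1.4 -93. ] spin 29.9
time: 19.77
eef_pos: [0.4594, -0.2776, 0.1047]
tcp_rot: [0.766, 0.643, -0.0, -0.0]
contact_force: [-0.5, 0.3, -1.1]
opening: 0.573
finger_force: 43.4
t 19.77 pos [ 0.4594 -0.2776  0.1047] phi -10.0 open 48.9 ff 43.36457848548889 | tool shift mm [309.3 109.5   4.7] spin 0.2
```

```bash
python3 -m handwheel '[[[0.04,0.034,0.012,0,0],[0.04,0.034,0.012,0,0],[0.04,0.034,0.012,0,0],[0.04,0.034,0.012,0,0],[0.04,0.034,0.012,0,0],[0.04,0.034,0.012,0,0],[0.04,0.034,0.012,0,0],[0.04,0.034,0.012,0,0],[0.04,0.034,0.012,0,0],[0.04,0.003,0.002,0,0],[0.04,0,0,0,0],[0.04,0,0,0,0]]]' >/dev/null
python3 - <<'E'
from h import *
cv2.imwrite("pics/w6.png",viewer.read_camera("wrist"))
E
python3 go.py .621 .008 .0135 -10.2
```

```text
t 20.82 pos [0.6215 0.0063 0.1043] phi -10.1 open 48.9 ff 43.37885409593582 | tool shift mm [ 1.7 -0.7 90.8] spin 0.1
```

View pics/w6.png

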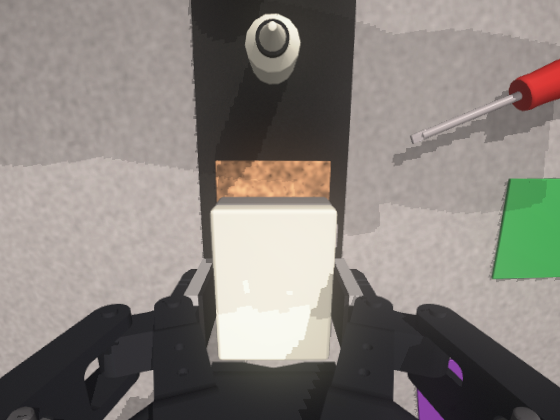

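The case is level and square over the cork, and the bottle stands in line on the strip at (273,45).

```bash
python3 -m handwheel '[[[0.04,0.002,0,0.03,0],[0.04,0,0,0.03,0],[0.04,0,0,0.02,0],[0.04,0,0,0.008,0],[0.04,0,0,0.002,0],[0.04,0,0,0,0],[0.04,0,0,0,0]]]'
python3 go.py .621 .008 .0135 -10.2
```

```text
time: 21.4
eef_pos: [0.6232, 0.008, 0.0159]
tcp_rot: [0.767, 0.642, 0.001, 0.001]
contact_force: [0.6, 0.2, -0.9]
opening: 0.571
finger_force: 43.6
t 21.4 pos [0.6232 0.008  0.0159] phi -10.2 open 48.8 ff 43.634782657027245 | tool shift mm [-0.4 -2.2  2.4] spin 0.0
```

```bash
python3 -m handwheel '[[[0.04,0,-0.001,0.0025,0],[0.04,0,0,0,0],[0.055,0,0,0,0],[0.07,0,0,0,0],[0.075,0,0,0,0],[0.075,0,0,-0.02,0],[0.075,0,0,-0.03,0],[0.085,0,0,-0.04,0],[0.085,0,0,-0.04,0],[0.085,0,0,-0.02,0]]]' >/dev/null
python3 -m handwheel '[[[0.085,0.0294,-0.0272,0,0],[0.085,0.0294,-0.0272,0,0],[0.085,0.0294,-0.0272,0,0],[0.085,0.0294,-0.0272,0,0],[0.085,0.0294,-0.0272,0,0],[0.085,0.0294,-0.0272,0,0],[0.085,0.0294,-0.0272,0,0],[0.085,0.0294,-0.0272,0,0],[0.085,0,0,0,0],[0.085,0,0,0,0]]]' >/dev/null
python3 - <<'E'
from fit import *
viewer.read_camera("side"); c=cam("wrist"); im=viewer.read_camera("wrist"); cv2.imwrite("pics/w7.png",im)
for n,k,g in [("wrist","solder_spool",(.4495,.278)),("side","parts_case",(.621,.008)),("wrist","glass_jar",(.659,.226)),("side","glass_jar",(.659,.226))]:
    for q in viewer.outline_of(n,k)[:1]: print(n,k,q["confidence"],fit(k,[(cam(n),q["mask"].astype(np.float32))],g,yaw=-.178,z=.006 if g[0]>.5 else 0),q["extent"])
E
python3 go.py .4495 .278 .02 -10.2
```

```text
wrist solder_spool 0.97 ([np.float64(0.453), np.float64(0.2753)], np.float64(0.048)) [0.4464, 0.4202, 0.092, 0.1471]
side parts_case 0.79 ([np.float64(0.6186), np.float64(0.0112), np.float64(-0.131)], np.float64(0.055)) [0.4593, 0.5186, 0.0463, 0.0781]
wrist glass_jar 0.6 ([np.float64(0.6636), np.float64(0.2226)], np.float64(0.074)) [0.8445, 0.4619, 0.1509, 0.1645]
side glass_jar 0.56 ([np.float64(0.659), np.float64(0.226)], np.float64(1.0)) [0.5637, 0.4502, 0.1173, 0.065]
t 23.37 pos [0.4495 0.2778 0.1623] phi -10.2 open 84.8 ff 0.0 | tool shift mm [  0.2  -0.  142.3] spin -0.0
```

View pics/w7.png

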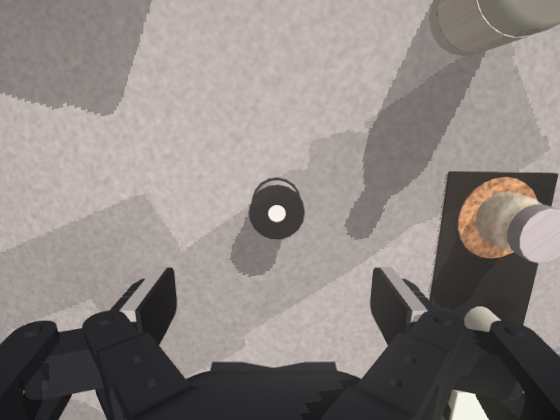

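The spool is at (276,212), centred in the gripper, and the jar stands on the round pad. Next I'll grip the spool by its top flange.

```bash
python3 -m handwheel '[[[0.085,-0.001,0.002,0.034,0],[0.085,0,0,0.034,0],[0.085,0,0,0.034,0],[0.085,0,0,0.034,0],[0.085,0,0,0.01,0],[0.085,0,0,0,0],[0.085,0,0,0,0],[0.035,0,0,0,0],[0.035,0,0,0,0],[0.035,0,0,0,0],[0.035,0,0,0,0],[0.035,0,0,0,0]]]' 60
python3 go.py .622 .008 .16 -10.2
python3 -m handwheel '[[[0.035,0,0,-0.03,0],[0.035,0,0,-0.04,0],[0.035,0,0,-0.04,0],[0.035,0,0,-0.03,0],[0.035,0,0,0,0],[0.035,0,0,0,0]]]'
python3 go.py .622 .008 .16 -10.2
python3 - <<'E'
from h import *
cv2.imwrite("pics/w8.png",viewer.read_camera("wrist"))
E
```

```text
time: 24.37
eef_pos: [0.4519, 0.2782, 0.0187]
tcp_rot: [0.767, 0.642, 0.002, 0.001]
contact_force: [-1.3, -1.1, 6.3]
opening: 0.505
finger_force: 59.9
t 24.37 pos [0.4519 0.2782 0.0187] phi -10.1 open 43.1 ff 59.871110916137695 | tool shift mm [-236.   215.3 -141. ] spin 0.1
time: 24.87
eef_pos: [0.4516, 0.2781, 0.159]
tcp_rot: [0.767, 0.642, 0.003, 0.001]
contact_force: [-0.2, 0.2, -2.7]
opening: 0.507
finger_force: 61.6
t 24.87 pos [0.4516 0.2781 0.159 ] phi -10.1 open 43.3 ff 61.55590295791626 | tool shift mm [-236.1  215.1   -0.6] spin 0.1
```

View pics/w8.png

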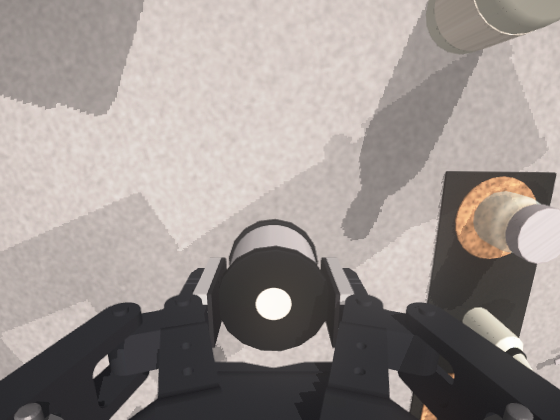

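The spool hangs straight at (273,300).

```bash
python3 -m handwheel '[[[0.035,-0.0295,0.027,0,0],[0.035,-0.0295,0.027,0,0],[0.035,-0.0295,0.027,0,0],[0.035,-0.0295,0.027,0,0],[0.035,-0.0295,0.027,0,0],[0.035,-0.0295,0.027,0,0],[0.035,-0.0295,0.027,0,0],[0.035,-0.0295,0.027,0,0],[0.035,0,0,0,0],[0.035,0,0,0,0],[0.035,0,0,0,0]]]' >/dev/null
python3 go.py .622 .008 .0565 -10.2
python3 - <<'E'
from h import *
cv2.imwrite("pics/w9.png",viewer.read_camera("wrist"))
E
```

```text
t 25.83 pos [0.6197 0.0076 0.1532] phi -10.2 open 43.2 ff 61.73827528953552 | tool shift mm [ 0.7  2.8 96.6] spin 0.0
```

View pics/w9.png

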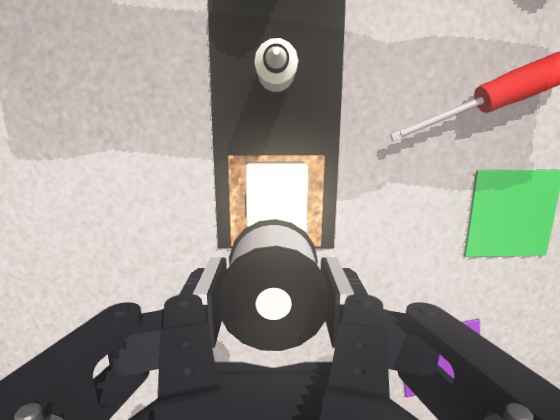

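The case sits square on the cork, and the spool needs about 3 mm more along tool y, which matches the numbers.

```bash
python3 -m handwheel '[[[0.035,0.001,0.0025,0.03,0],[0.035,0,0,0.03,0],[0.035,0,0,0.02,0],[0.035,0,0,0.012,0],[0.035,0,0,0.005,0],[0.035,0,0,0,0],[0.035,0,0,0,0]]]'
python3 go.py .622 .008 .0515 -10.2
```

```text
time: 26.47
eef_pos: [0.6249, 0.0084, 0.0604]
tcp_rot: [0.766, 0.642, 0.001, 0.001]
contact_force: [-0.7, -0.0, -2.2]
opening: 0.51
finger_force: 61.9
t 26.47 pos [0.6249 0.0084 0.0604] phi -10.1 open 43.5 ff 61.85937166213989 | tool shift mm [-0.9 -2.8  8.9] spin 0.1
```

```bash
python3 -m handwheel '[[[0.035,0,-0.002,0.005,0],[0.035,0,0,0.002,0],[0.035,0,0,0.001,0],[0.035,0,0,0,0],[0.035,0,0,0,0]]]'
python3 go.py .622 .008 .0515 -10.2
```

```text
time: 26.88
eef_pos: [0.6225, 0.0081, 0.0516]
tcp_rot: [0.767, 0.642, 0.0, 0.0]
contact_force: [-0.7, 0.1, -2.1]
opening: 0.506
finger_force: 61.9
t 26.88 pos [0.6225 0.0081 0.0516] phi -10.1 open 43.2 ff 61.859246492385864 | tool shift mm [-0.2 -0.4  0.1] spin 0.1
```

```bash
python3 -m handwheel '[[[0.035,0,0,0.001,0],[0.035,0,0,0,0],[0.035,0,0,0,0]]]' | grep -E "eef|contact"
python3 -m handwheel '[[[0.035,0,0,0.001,0],[0.035,0,0,0,0],[0.035,0,0,0,0]]]' | grep -E "eef|contact"
```

```text
eef_pos: [0.6227, 0.0081, 0.0509]
contact_force: [-0.4, 0.4, -0.1]
eef_pos: [0.6228, 0.008, 0.0508]
contact_force: [-3.0, 0.8, 5.8]
```

Contact. Now I'll release, retreat well clear and check.

```bash
python3 -m handwheel '[[[0.05,0,0,0,0],[0.06,0,0,0,0],[0.07,0,0,0,0],[0.07,0,0,0,0],[0.07,0,0,-0.02,0],[0.07,0,0,-0.03,0],[0.07,0,0,-0.04,0],[0.07,0,0,-0.04,0],[0.07,-0.03,-0.02,0,0],[0.07,-0.04,-0.03,0,0],[0.07,-0.04,-0.03,0,0],[0.07,-0.03,-0.02,0,0]]]' >/dev/null
python3 -m handwheel '[[[0.07,-0.04,-0.01,0,0],[0.07,-0.03,-0.01,0,0],[0.07,0,0,0,0],[0.07,0,0,0,0]]]' >/dev/null
cat > chk.py <<'E'
from fit import *
C={n:cam(n) for n in("scene","side")}; I=[]
for n in C: I.append(viewer.read_camera(n))
for k,g,z in [("parts_case",(.621,.008),.006),("solder_spool",(.622,.008),.032),("glass_jar",(.659,.226),.006),("flux_bottle",(.639,.117),.003),("steel_dish",(.631,-.192),0),("square_pad",(.621,.008),0)]:
    for n in C:
        e=w2px(C[n],[*g,z+.02])[0]
        for q in viewer.outline_of(n,k):
            ys,xs=np.nonzero(q["mask"])
            if len(xs) and np.hypot(xs.mean()-e[0],ys.mean()-e[1])<30: print(n,k,*fit(k,[(C[n],q["mask"].astype(np.float32))],g,yaw=-.178,z=z)); break
a=I[0][150:360,160:370]; b=I[1][120:330,160:370]
cv2.imwrite("pics/fin.png",cv2.resize(np.hstack([a,b]),(800,400),interpolation=cv2.INTER_CUBIC)); print(get_state()["time"],get_state()["eef_pos"])
E
python3 chk.py
```

```text
scene parts_case [np.float64(0.6227), np.float64(0.0082), np.float64(-0.21)] 0.407
side parts_case [np.float64(0.6175), np.float64(0.0081), np.float64(-0.05)] 0.534
scene solder_spool [np.float64(0.6198), np.float64(0.0047)] 0.061
side solder_spool [np.float64(0.6196), np.float64(0.0089)] 0.063
scene glass_jar [np.float64(0.6578), np.float64(0.227)] 0.13
side glass_jar [np.float64(0.6567), np.float64(0.2311)] 0.167
scene flux_bottle [np.float64(0.6391), np.float64(0.115)] 0.094
side flux_bottle [np.float64(0.6378), np.float64(0.1167)] 0.112
scene steel_dish [np.float64(0.6306), np.float64(-0.1916)] 0.127
side steel_dish [np.float64(0.6298), np.float64(-0.19)] 0.055
scene square_pad [np.float64(0.6206), np.float64(0.0062), np.float64(-0.155)] 0.643
side square_pad [np.float64(0.6182), np.float64(0.0096), np.float64(-0.157)] 0.581
29.4167 [ 0.4795681  -0.16594491  0.17930293]
```

View pics/fin.png

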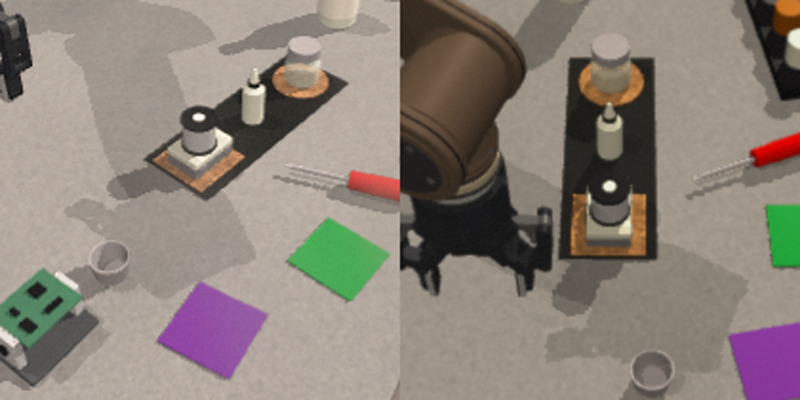

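Both views show everything upright and in place: spool on the case on the cork square, bottle midway, jar on the round pad, and the dish off the holder's left end. The fits agree within a few mm, apart from the case and square-pad outlines, which the spool and case now partly hide.

```bash
python3 -c "
from plant import sign_off; print(sign_off())"
```

```text
the job is handed in; nothing more can be done
None
```

The bench is laid out and handed in at about 29 s of the 115 s allowed: final pictures show all five things upright, let go and on their marks, with the wash bottle and screwdriver never touched; the judge's verdict was not shown.

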